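# Open the drawer unit's indexed door by one notch

### The job

On the milk crate stand two plastic units whose sliding doors are locked shut by spring knobs. On the taller one, the unit with two drawers, pull the black knob up, slide the door exactly one notch open and let the knob go so that it drops fully home in that notch. Leave the low unit's door shut.

Things in the scene. Friction and masses are not known exactly. Their poses are not given: they have to be found in the camera images.
- tall_unit: Fixed white plastic unit, 240 long, 100 wide, 100 mm high, on the crate's top (120 mm above the table), left or right of a lower unit. Origin: centre of its underside. x axis: along its length to the front end with two drawer fronts; z up. Its grey door, a 140 x 90 mm plate on top (upper face 106 mm above the origin), carries the black knob and opens along -x, away from the drawers.
- plunger_knob (a point): Black round knob on the tall unit's door: upright cylinder 28 mm across, 26 mm high, free all round. The point is on its axis, 12 mm below its top, 14 mm above its underside and 25 mm above the door plate; a collar 20 mm across is under it. Door shut, it is above the unit's centre. Axes as the unit's: x to the drawer end, z up.
- plunger (a joint): How far that knob is pulled up, m: 0 = home, 0.018 = upper stop. A spring pulls it down (4 N at home, 8.5 N at the stop). Its pin locks the door until it is up by about 13 mm. Released over a notch it drops home; the notch's flared mouth centres the door if within about 10 mm. Released between notches it stays up.
- door (a joint): How far the tall unit's door is open, m: 0 = shut, as at the start. Notches at 0, 0.040 and 0.080 (2.5 mm play each way), end stop 0.086. With the knob up it slides with about 1 N of friction and stays where it is left.
- low_door (a joint): The same for the door of the low unit: 0 = shut, where it must stay. The low unit has the same build and the same knob but is 55 mm high and 85 mm wide and has no drawers. Loose small things (cup, lantern, nail clipper, hair tie holder) stand at the outer sides of the two units.

How it is judged:
By the outcome, as a careful person would: the job done as asked, in the order asked, and still so for the second after the job is handed in, with the robot touching nothing.
It also fails if it takes over 29 s, if anything falls off the work surface, if the arm or the gripper's body presses on something with over 40 N, if the wrist force passes 120 N, or if a joint passes its speed limit or range.

### The arm

A 6-joint arm with a two-finger parallel gripper is mounted at the origin on the work surface. World frame = base frame: x ahead of the robot, y to its left, z up, the work surface at z = 0. Lengths are in m, angles in degrees, forces in N, time in s.
With the tool pointing down it reaches from about 0.4 to 0.825 m from the base axis. Payload 7 kg.
Tool frame: the origin (TCP) lies on the centre line of the jaws, within the pads' length; the fingertips stand 22 mm ahead of it and the grasp point (between the pads) lies 3 mm ahead of it; z points along the fingers, y is the direction in which the jaws open and shut (so a half turn about z gives the same grasp; the last joint's range is limited). The gripper opens to 85 mm and grips with 20 to 120 N. Pads are 22 mm wide; open, the fingers measure 114 mm over their backs; the gripper's body (76 mm by 85 mm) begins 54 mm behind the grasp point. The pads swing forward as they close: fully open they stand 13 mm farther back than shut.
Start: joints at [88.069, 20.546, 0.682, 0, -70.136, -16.507], TCP at [0.213, 0.64, 0.253] pointing down, gripper open.
Joint ranges: [-176.03, 176.03], [-82.01, 121.73], [-58.28, 71.71], [-173.87, 95.51], [-174.79, -0.11], [-173.66, 173.66]. Speed limits (degrees/s): [136.94, 136.94, 172.46, 180, 180, 180].

### API

Orientations are given as a 3x3 rotation matrix whose columns are the frame's x, y, z axes.
In Python, from workcell import * gives the robot as it stands.
- The arm moves only by the tool carry_out, never from a script. Its argument "moves" is a list of rows, each a list of 5 numbers: the shift along the tool's x, y, z in cm, then the turn about the tool's z in degrees, then the opening, from 0 (shut) to 1 (fully open). A call has exactly 5 rows; each row shifts and turns the commanded pose from where the row before left it, along the tool's axes as they then stand; what a row does not reach is not made up. A row lasts 1/8 s, in which the tool goes at most 62.5 mm and 10.7 degrees, less where a joint would pass 70% of its speed; a pose out of reach is approached as far as the arm can. A call with a gripper value outside its range is refused whole. The fingers move at their own pace and stop on an object; "force" is the grip in N (left out, the last holds). Time passes only in rows, so rows that do not move let the fingers close, or fill a call up. It gives the time, the measured TCP pose, the force and the opening at its end, in the units of the state.
- sense(): the state, without advancing time (a new reading comes with each control period).
- grab_frame(name): name is "scene" or "top"; returns a dict with "pixels" (400x640x3 uint8, blue, green, red), "fx", "fy", "cx", "cy" (pixels), "k1" (the pictures are not rectified: a ray, as slopes to the right and down, at radius r is drawn at 1 + k1 r^2 times it, then the intrinsics apply), "pose" (4x4, takes a point from camera to world coordinates). Camera axes: x right, y up, looking along -z (the intrinsics and any distortion apply to the point x, -y, -z); pixel columns grow to the right and rows downward; lengths in m; the calibration is good to about 2 mm. A picture is of the moment at which its call begins. There is no depth.
- hand_in(): hands the job in, once; it reports no verdict.
The state is a dict: "time_s": time; "qpos": joint angles; "joint_vel": joint speeds; "joint_torque": joint torques, N m; "position": TCP position; "ee_rot": TCP orientation; "force": force on the tool from outside, world axes, zero at the start; "ft_torque": the same for the moment, N m; "width": finger opening in m.
Only numpy, scipy, OpenCV 4.12 (cv2) and the standard library are available. Lean on these libraries where they do the work, as an engineer would, in place of code of your own. Each camera call takes 0.05 s, during which the arm holds its last target. There are 200 camera calls.

## Working session

There is one attempt and no reset: what is moved stays moved. The work goes in short steps, Python scripts to look and compute and a tool call to move; the robot and the scene stay as the last step left them, time stands still between calls to the robot, and variables do not carry over. Pictures are saved under pics/ and viewed, about 8 in all and at most 12, crops included, and the job is handed in when it is done.

Besides the shell and the picture viewer there is one more tool, called after "Call:" by a JSON object that holds its "api" and its "payload", one argument or row to a line. carry_out: Moves the arm, as the interface text tells. Its arguments: {"type":"object","properties":{"moves":{"type":"array","items":{"type":"array","items":{"type":"number"}}},"force":{"type":"number"}},"required":["moves"]}

```bash
mkdir -p pics
cat > h.py <<'E'
from workcell import *
import numpy as np, cv2
def ray(f,u,v):
    d=np.array([[[u,v]]],float)
    K=np.array([[f["fx"],0,f["cx"]],[0,f["fy"],f["cy"]],[0,0,1]])
    p=cv2.undistortPoints(d,K,np.array([f["k1"],0,0,0.]))[0,0]
    T=np.array(f["pose"]); r=T[:3,:3]@np.array([p[0],-p[1],-1]); return T[:3,3],r/np.linalg.norm(r)
def onz(f,u,v,z):
    o,r=ray(f,u,v); return o+r*(z-o[2])/r[2]
def proj(f,P):
    T=np.array(f["pose"]); c=T[:3,:3].T@(np.array(P)-T[:3,3]); x,y=c[0]/-c[2],-c[1]/-c[2]
    s=1+f["k1"]*(x*x+y*y); return f["cx"]+f["fx"]*x*s, f["cy"]+f["fy"]*y*s
E
python3 - <<'E'
from h import *
for n in("scene","top"):
    f=grab_frame(n); cv2.imwrite(f"pics/{n}0.png",f["pixels"]); print(n,f["fx"],f["k1"],np.round(f["pose"],3).tolist())
s=sense(); print(s)
E
```

```text
scene 504.9268162034804 -0.07861568749524954 [[-0.263, -0.604, 0.753, 1.066], [0.965, -0.147, 0.219, 0.138], [-0.022, 0.784, 0.621, 0.642], [0.0, 0.0, 0.0, 1.0]]
top 404.88097726938406 0.024386170990123846 [[-0.09, 0.965, -0.246, 0.453], [-0.996, -0.088, 0.017, -0.007], [-0.005, 0.247, 0.969, 0.845], [0.0, 0.0, 0.0, 1.0]]
{'time_s': 0.1, 'qpos': array([ 8.80671840e+01,  2.05874178e+01,  6.38820782e-01, -1.99641339e-02,
       -7.01349006e+01, -1.65059775e+01]), 'joint_vel': array([ 0.05778461, -0.20076438,  0.11925578, -0.00245593, -0.08725944,
        0.11301781]), 'joint_torque': array([-9.75781441e-04, -5.84766090e+01,  2.94111085e+01,  6.95452988e+00,
       -3.15128280e-03,  1.22655464e-05]), 'position': array([0.21339059, 0.63996004, 0.25244782]), 'ee_rot': array([[ 9.48624563e-01, -3.16403692e-01, -3.76670464e-04],
       [-3.16403900e-01, -9.48623467e-01, -1.44540694e-03],
       [ 1.00013651e-04,  1.49032853e-03, -9.99998884e-01]]), 'force': array([0.04217089, 0.82517356, 0.13192718]), 'ft_torque': array([-0.04005207,  0.03890188,  0.05881212]), 'width': 0.08533007485691696}
```

View pics/scene0.png

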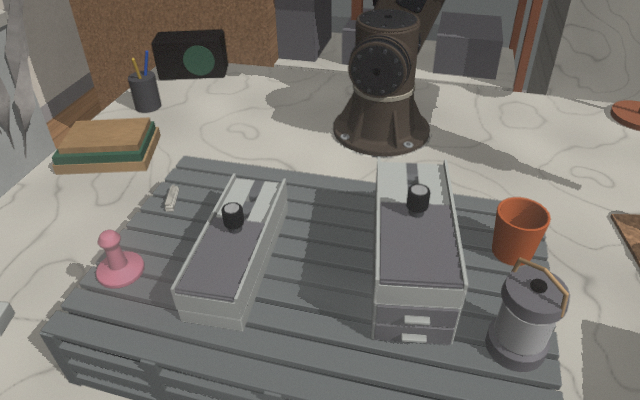

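View pics/top0.png

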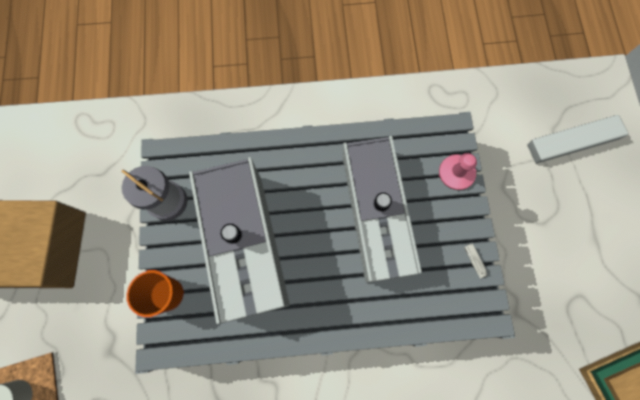

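The tall unit (drawer fronts facing the scene camera) is on the right in the scene view, with its knob top at about (419,190). In the top view it is on the left, with its knob at about (231,232). The low unit's knob is at (232,210) in the scene view and (383,201) in the top view. The lantern and cup stand on the tall unit's +y side.

Run:
```python
from h import *
R={}
F={}
for n,(u,v,h) in {"scene":(418,197,24),"top":(231,233,18)}.items():
    f=grab_frame(n);F[n]=f
    c=f["pixels"][v-h:v+h,u-h:u+h]
    g=cv2.cvtColor(c,cv2.COLOR_BGR2GRAY)
    dark=(g<50).astype(np.uint8)
    # knob = dark blob + enclosed bright cap
    cs,_=cv2.findContours(dark,cv2.RETR_EXTERNAL,cv2.CHAIN_APPROX_NONE)
    k=max(cs,key=cv2.contourArea); m=np.zeros_like(g); cv2.drawContours(m,[cv2.convexHull(k)],-1,1,-1)
    cap=((g>105)&(m>0)).astype(np.uint8)
    nn,l,st,ce=cv2.connectedComponentsWithStats(cap)
    i=1+np.argmax(st[1:,4]); p=ce[i]+[u-h,v-h]
    print(n,cv2.boundingRect(k),"cap",p,st[i]); R[n]=ray(f,*p); print(" at z .263",onz(f,*p,.263))
    cv2.imwrite(f"pics/k_{n}.png",cv2.resize(c,(400,400),interpolation=cv2.INTER_NEAREST))
(o1,d1),(o2,d2)=R["scene"],R["top"]
A=np.c_[d1,-d2];t=np.linalg.lstsq(A,o2-o1,rcond=None)[0];a,b=o1+t[0]*d1,o2+t[1]*d2
print("tri",(a+b)/2,"gap",np.linalg.norm(a-b))
# door mask in both
for n,seed in {"scene":(418,250),"top":(225,195)}.items():
    f=F[n];m=np.zeros((402,642),np.uint8)
    cv2.floodFill(f["pixels"].copy(),m,seed,0,(9,)*3,(9,)*3,cv2.FLOODFILL_FIXED_RANGE|cv2.FLOODFILL_MASK_ONLY|(255<<8)|4)
    m=cv2.morphologyEx(m[1:-1,1:-1],cv2.MORPH_OPEN,np.ones((3,3)))
    c=max(cv2.findContours(m,0,2)[0],key=cv2.contourArea)
    W=np.array([onz(f,*q[0],.226)[:2] for q in c],np.float32)
    print(n,"door",cv2.minAreaRect(W),"corners",cv2.boxPoints(cv2.minAreaRect(W)).round(3).tolist())
kk=np.hstack([cv2.imread("pics/k_scene.png"),cv2.imread("pics/k_top.png")]);cv2.imwrite("pics/k.png",kk)
```

```text
scene (13, 15, 23, 25) cap [417.8        191.61666667] [17 15 16  7 60]
 at z .263 [0.57073557 0.12323772 0.263     ]
top (14, 13, 15, 15) cap [233.10714286 234.60714286] [16 15  8  9 28]
 at z .263 [0.56091909 0.11821954 0.263     ]
tri [0.56203134 0.12140418 0.25583892] gap 0.003247760042594812
scene door ((0.6142082810401917, 0.131675124168396), (0.1329224705696106, 0.08928240090608597), 9.89357852935791) corners [[0.5410000085830688, 0.164000004529953], [0.5559999942779541, 0.07599999755620956], [0.6869999766349792, 0.0989999994635582], [0.671999990940094, 0.18700000643730164]]
top door ((0.6111727356910706, 0.13088223338127136), (0.13079018890857697, 0.08713805675506592), 9.026612281799316) corners [[0.5400000214576721, 0.164000004529953], [0.5529999732971191, 0.07800000160932541], [0.6830000281333923, 0.09799999743700027], [0.6690000295639038, 0.18400000035762787]]
```

View pics/k.png

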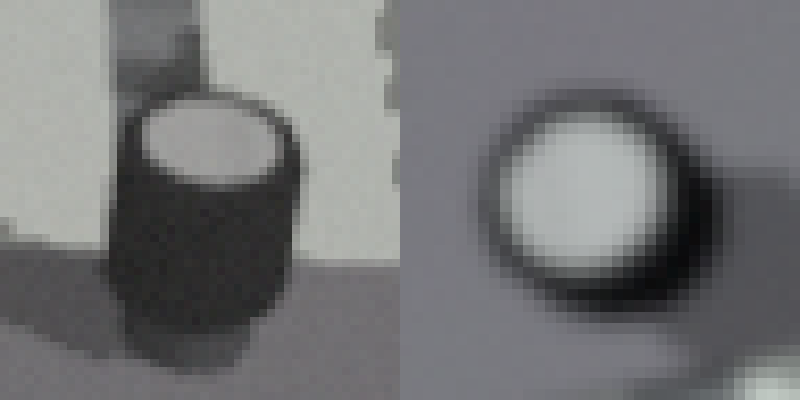

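The crop shows the knob's cap whole in both views, centred at about (419.4,189.7) in the scene view and (229.0,231.8) in the top view. My mask had clipped the top-view cap, so I'll recompute from these centres.

Run:
```python
from h import *
f,g=grab_frame("scene"),grab_frame("top")
p,q=(418.9,189.6),(229.0,231.8)
print(onz(f,*p,.263),onz(g,*q,.263))
(o1,d1),(o2,d2)=ray(f,*p),ray(g,*q)
t=np.linalg.lstsq(np.c_[d1,-d2],o2-o1,rcond=None)[0];a,b=o1+t[0]*d1,o2+t[1]*d2
print("tri",(a+b)/2,np.linalg.norm(a-b))
# unit's white rim corners in top view, lantern top in scene/top
for n,uv,z in[("rimL",(195,172),.222),("rimR",(250,158),.222),("rearL",(217,322),.22),("rearR",(285,304),.22)]: print(n,onz(g,*uv,z))
(o1,d1),(o2,d2)=ray(f,520,263),ray(g,126,170)
t=np.linalg.lstsq(np.c_[d1,-d2],o2-o1,rcond=None)[0];print("handle",o1+t[0]*d1,o2+t[1]*d2)
s=sense();print(s["position"],np.degrees(np.arctan2(s["ee_rot"][1,0],s["ee_rot"][0,0])))
```

```text
[0.56640941 0.12411042 0.263     ] [0.56558848 0.124017   0.263     ]
tri [0.56569496 0.12411413 0.26246501] 4.702391927695132e-05
rimL [0.67630577 0.18469502 0.222     ]
rimR [0.69222543 0.09529007 0.222     ]
rearL [0.4408047  0.15538734 0.22      ]
rearR [0.45716023 0.0538422  0.22      ]
handle [0.67167583 0.23803406 0.26856653] [0.6673872  0.26643929 0.28072863]
[0.21345698 0.6401873  0.25297065] -18.440779251567953
```

Both views agree. The knob's top centre is (0.566, 0.124, 0.2625), against an expected z of 0.263. The unit's yaw is about 9.4°, and its rim corners centre on the same point. I'll raise first to clear the lantern handle (z ≈ 0.28), then go across.

Call:
{"api": "carry_out", "payload": {
  "moves": [
    [0,0,-5,0,1],
    [0,0,-5,0,1],
    [4.5,3.4,0,0,1],
    [4.5,3.4,0,0,1],
    [4.5,3.4,0,0,1]
  ]
}}

```text
time_s: 0.92
position: [0.3099, 0.4994, 0.3534]
ee_rot: [[0.949, -0.316, 0.0], [-0.316, -0.949, 0.0], [-0.0, -0.0, -1.0]]
force: [1.9, -0.0, 0.1]
width: 0.0854
```

Call:
{"api": "carry_out", "payload": {
  "moves": [
    [4.5,3.4,0,0,1],
    [4.5,3.4,0,0,1],
    [4.5,3.4,0,0,1],
    [4.5,3.4,0,0,1],
    [4.5,3.4,0,0,1]
  ]
}}

```text
time_s: 1.55
position: [0.4697, 0.2668, 0.3536]
ee_rot: [[0.949, -0.316, 0.0], [-0.316, -0.949, 0.001], [0.0, -0.001, -1.0]]
force: [0.3, 0.2, 0.6]
width: 0.0857
```

Call:
{"api": "carry_out", "payload": {
  "moves": [
    [4.5,3.4,0,0,1],
    [4.5,3.4,0,0,1],
    [4.5,3.4,0,0,1],
    [0,0,0,-9,1],
    [0,0,0,-9,1]
  ]
}}

```text
time_s: 2.17
position: [0.5651, 0.1279, 0.353]
ee_rot: [[1.0, -0.005, -0.001], [-0.005, -1.0, -0.0], [-0.001, 0.0, -1.0]]
force: [0.5, -0.2, 0.1]
width: 0.0854
```

Call:
{"api": "carry_out", "payload": {
  "moves": [
    [0,0,0,-9.8,1],
    [0,0,0,0,1],
    [0,0,0,0,1],
    [0,0,0,0,1],
    [0,0,0,0,1]
  ]
}}

```text
time_s: 2.8
position: [0.5648, 0.129, 0.3533]
ee_rot: [[0.987, 0.162, -0.0], [0.162, -0.987, -0.0], [-0.0, 0.0, -1.0]]
force: [-0.0, -0.3, -0.3]
width: 0.0858
```

```bash
cat > st.py <<'E'
from h import *
s=sense();p=s["position"];R=s["ee_rot"]
print("t",s["time_s"],p.round(4),"yaw",np.degrees(np.arctan2(R[1,0],R[0,0])),"z",R[:,2].round(4),"F",s["force"].round(2),"w",s["width"])
print("to grasp (tool cm)",(R.T@(np.array([.566,.1241,.257])-p)*100).round(2))
E
python3 st.py
```

```text
t 2.8 [0.5648 0.129  0.3533] yaw 9.306904421084928 z [-0. -0. -1.] F [-0.03 -0.3  -0.27] w 0.08575564698702333
to grasp (tool cm) [0.04 0.51 9.63]
```

Call:
{"api": "carry_out", "payload": {
  "moves": [
    [0,0.5,2,0,1],
    [0,0,2.5,0,1],
    [0,0,2.5,0,1],
    [0,0,1.6,0,1],
    [0,0,1,0,1]
  ]
}}

```text
time_s: 3.42
position: [0.5656, 0.124, 0.2567]
ee_rot: [[0.987, 0.163, -0.0], [0.163, -0.987, -0.0], [-0.0, 0.0, -1.0]]
force: [0.6, -0.8, 0.9]
width: 0.0856
```

Run:
```python
exec(open("st.py").read())
f=grab_frame("scene");g=grab_frame("top")
a=cv2.resize(f["pixels"][130:270,340:500],(400,350));b=cv2.resize(g["pixels"][163:303,150:310],(400,350))
cv2.imwrite("pics/g1.png",np.hstack([a,b]))
```

```text
t 3.425 [0.5656 0.124  0.2567] yaw 9.354966635023594 z [-4.e-04 -3.e-04 -1.e+00] F [ 0.57 -0.75  0.94] w 0.08564467054121791
to grasp (tool cm) [ 0.04  0.   -0.03]
```

View pics/g1.png

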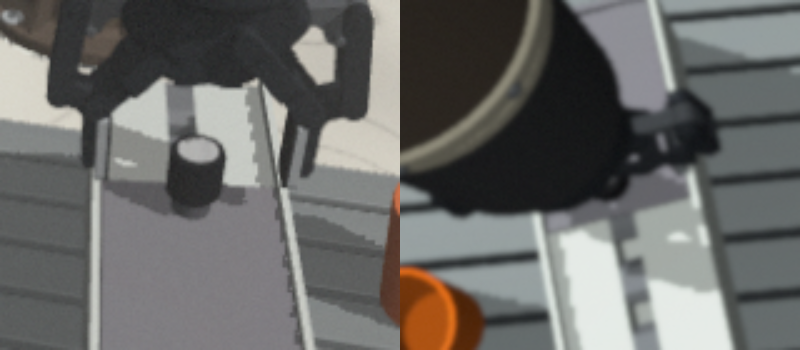

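The open fingers straddle the knob evenly in the scene crop, with tips at x≈90 and 297 and the knob at 196. I'll close now.

Call:
{"api": "carry_out", "payload": {
  "moves": [
    [0,0,0,0,0],
    [0,0,0,0,0],
    [0,0,0,0,0],
    [0,0,0,0,0],
    [0,0,0,0,0]
  ],
  "force": 60
}}

```text
time_s: 4.15
position: [0.5658, 0.1246, 0.2581]
ee_rot: [[0.987, 0.163, 0.001], [0.163, -0.987, 0.001], [0.001, -0.001, -1.0]]
force: [-2.8, 4.1, 5.9]
width: 0.0262
```

Call:
{"api": "carry_out", "payload": {
  "moves": [
    [0,0,0,0,0],
    [0,0,0,0,0],
    [0,0,-0.3,0,0],
    [0,0,-0.3,0,0],
    [0,0,0,0,0]
  ]
}}

```text
time_s: 4.78
position: [0.5652, 0.1245, 0.2627]
ee_rot: [[0.987, 0.163, -0.001], [0.163, -0.987, 0.001], [-0.001, -0.001, -1.0]]
force: [-0.8, 5.5, -5.7]
width: 0.0263
```

Gripped, and the spring shows as −5.7 N, which fits about 6 mm of pull. I'll lift on to about 16 mm, below the 18 mm stop.

Call:
{"api": "carry_out", "payload": {
  "moves": [
    [0,0,-0.4,0,0],
    [0,0,-0.3,0,0],
    [0,0,-0.3,0,0],
    [0,0,0,0,0],
    [0,0,0,0,0]
  ]
}}

```text
time_s: 5.4
position: [0.565, 0.1244, 0.272]
ee_rot: [[0.987, 0.162, -0.002], [0.162, -0.987, 0.0], [-0.002, -0.001, -1.0]]
force: [-0.3, 5.3, -7.7]
width: 0.0264
```

Run:
```python
exec(open("st.py").read())
f=grab_frame("scene");g=grab_frame("top")
a=cv2.resize(f["pixels"][130:270,340:500],(400,350));b=cv2.resize(g["pixels"][163:303,150:310],(400,350))
cv2.imwrite("pics/g2.png",np.hstack([a,b]))
```

```text
t 5.4 [0.565  0.1244 0.272 ] yaw 9.348783360884864 z [-2.1e-03  3.0e-04 -1.0e+00] F [-0.33  5.25 -7.73] w 0.02644087253069405
to grasp (tool cm) [0.1  0.05 1.5 ]
```

View pics/g2.png

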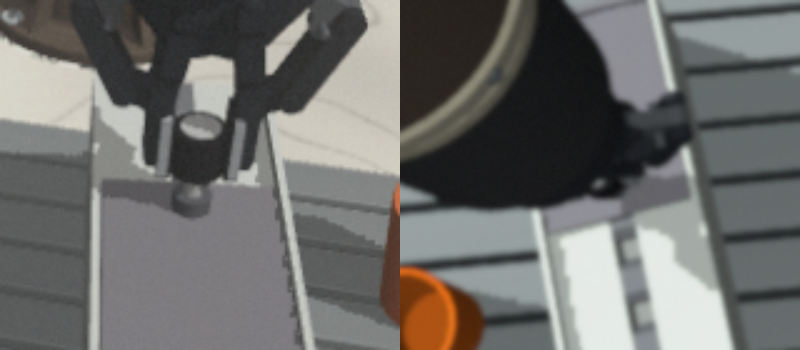

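The knob has lifted in the fingers and its shaft shows below it, and the 7.7 N spring load means about 15 mm up. I'll slide 40 mm along −x, easing off the side load slightly.

Call:
{"api": "carry_out", "payload": {
  "moves": [
    [0,-0.05,-0.05,0,0],
    [-0.5,0,0,0,0],
    [-0.8,0,0,0,0],
    [-0.8,0,0,0,0],
    [-0.4,0,0,0,0]
  ]
}}

```text
time_s: 6.12
position: [0.5401, 0.1204, 0.274]
ee_rot: [[0.987, 0.163, 0.0], [0.163, -0.987, 0.0], [0.0, -0.0, -1.0]]
force: [-0.2, 4.5, -7.5]
width: 0.0259
```

Call:
{"api": "carry_out", "payload": {
  "moves": [
    [-0.5,0,0,0,0],
    [-0.5,0,0,0,0],
    [-0.5,0,0,0,0],
    [0,0,0,0,0],
    [0,0,0,0,0]
  ]
}}

```text
time_s: 6.75
position: [0.5254, 0.118, 0.2737]
ee_rot: [[0.987, 0.163, -0.001], [0.163, -0.987, 0.0], [-0.001, -0.0, -1.0]]
force: [-1.6, 5.6, -8.2]
width: 0.0266
```

Run:
```python
exec(open("st.py").read())
print("door travel", (R.T@(p-np.array([.5657,.1244,.257])))[:2])
f=grab_frame("scene");g=grab_frame("top")
a=cv2.resize(f["pixels"][130:270,340:500],(400,350));b=cv2.resize(g["pixels"][163:303,150:310],(400,350))
cv2.imwrite("pics/g3.png",np.hstack([a,b]))
```

```text
t 6.75 [0.5254 0.118  0.2737] yaw 9.358471272818669 z [-8.e-04  2.e-04 -1.e+00] F [-1.61  5.55 -8.17] w 0.02659558461007379
to grasp (tool cm) [4.1  0.06 1.66]
door travel [-0.04080124 -0.00025357]
```

View pics/g3.png

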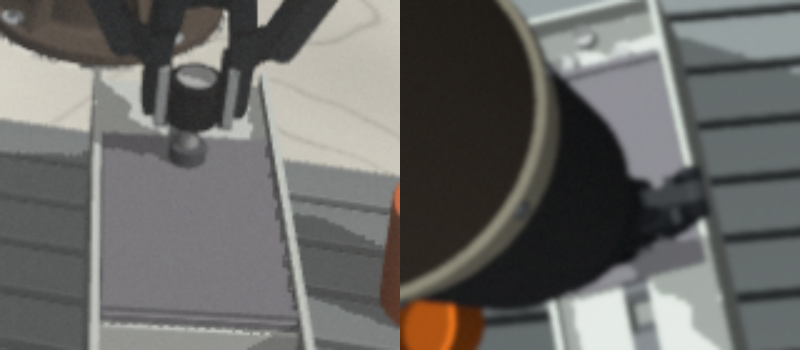

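The door has moved about 40 mm with the knob still held up, and the channel is exposed at the drawer end. I'll release, opening fully.

Call:
{"api": "carry_out", "payload": {
  "moves": [
    [0,0,0,0,1],
    [0,0,0,0,1],
    [0,0,0,0,1],
    [0,0,0,0,1],
    [0,0,0,0,1]
  ]
}}

```text
time_s: 7.48
position: [0.5261, 0.1179, 0.2739]
ee_rot: [[0.987, 0.163, 0.0], [0.163, -0.987, -0.0], [0.0, 0.0, -1.0]]
force: [0.2, 1.5, 0.3]
width: 0.0855
```

Call:
{"api": "carry_out", "payload": {
  "moves": [
    [0,0,-2,0,1],
    [0,0,-4,0,1],
    [0,0,-4,0,1],
    [0,4,0,0,1],
    [0,5,0,0,1]
  ]
}}

```text
time_s: 8.1
position: [0.5409, 0.029, 0.3744]
ee_rot: [[0.986, 0.165, 0.001], [0.165, -0.986, 0.0], [0.001, -0.0, -1.0]]
force: [1.7, -0.4, 0.2]
width: 0.0855
```

Call:
{"api": "carry_out", "payload": {
  "moves": [
    [0,-6,0,0,1],
    [0,-6,0,0,1],
    [0,-6,0,0,1],
    [0,-6,0,0,1],
    [0,-6,0,0,1]
  ]
}}

```text
time_s: 8.72
position: [0.4914, 0.327, 0.374]
ee_rot: [[0.987, 0.163, 0.0], [0.163, -0.987, 0.0], [0.0, -0.0, -1.0]]
force: [0.7, 0.5, -0.3]
width: 0.0853
```

Run:
```python
exec(open("st.py").read())
f=grab_frame("scene");g=grab_frame("top")
cv2.imwrite("pics/s4.png",f["pixels"]);cv2.imwrite("pics/t4.png",g["pixels"])
a=cv2.resize(f["pixels"][130:270,340:500],(400,350));b=cv2.resize(g["pixels"][163:303,150:310],(400,350))
cv2.imwrite("pics/g4.png",np.hstack([a,b]))
u=np.array([np.cos(np.radians(9.4)),np.sin(np.radians(9.4)),0])
for d in(0.04,): 
  for z in(.263,.281): P=np.array([.566,.1241,z])-d*u;print(z,proj(f,P),proj(g,P))
```

```text
t 8.725 [0.4914 0.327  0.374 ] yaw 9.360612511163065 z [ 4.e-04  2.e-04 -1.e+00] F [ 0.69  0.54 -0.29] w 0.08531987770095148
to grasp (tool cm) [ 4.06 21.24 11.7 ]
0.263 (np.float64(417.0899178650342), np.float64(170.3651766167707)) (np.float64(234.37073481554017), np.float64(258.2943088778494))
0.281 (np.float64(418.5388397755443), np.float64(158.77028877764752)) (np.float64(231.51917758212863), np.float64(256.9124775278723))
```

View pics/g4.png

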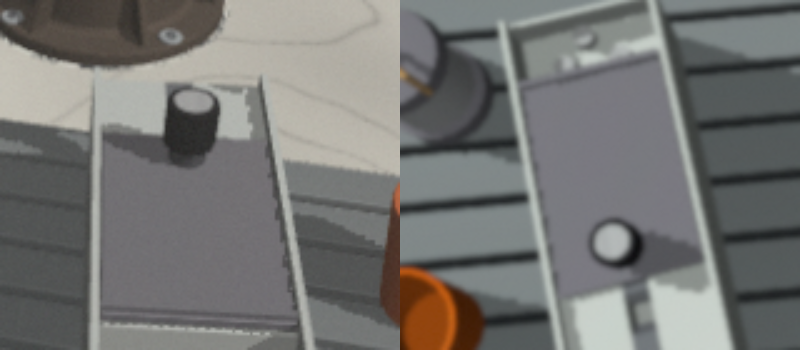

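View pics/s4.png

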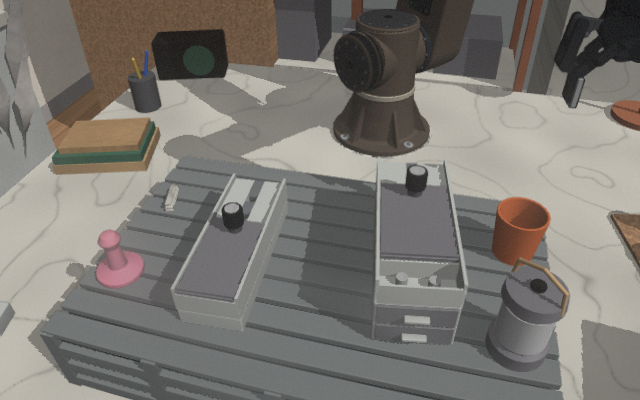

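The cap centre is at (418.0,170.4) in the scene view and (234.8,259) in the top view. The prediction for 40 mm open and fully home was (417.1,170.4) and (234.4,258.3); a knob still up would show at row 159. The low door and the loose items look unmoved, and the arm is clear.

```bash
python3 -c "
from workcell import *
print(hand_in())"
```

```text
the job is handed in; nothing more can be done
None
```

The tall unit's door is open one notch (about 40 mm) with its knob dropped fully home, and the job was handed in at about 8.8 s.

- **What I did:** I gripped the black knob and raised it about 16 mm, with the spring load rising from 5.7 to about 8 N. I then slid the door about 40 mm along −x, opened the fingers and backed the arm off.
- **Last checks:** After release, both cameras put the knob's cap within about 1 pixel of where it should be for 40 mm open and fully home. If it had stayed up, it would have shown about 12 pixels higher in the scene view.
- **Everything else:** The low unit's door and the loose items look unmoved by eye, and the arm was clear of everything with near-zero force.
- **Disagreements:** My first knob mask clipped the cap in the top view, leaving the two views about 10 mm apart, so I read the cap centre off an enlarged crop instead. There was also a steady side load of about 5 N while I held the knob. It did no visible harm.

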